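# Close up the fume filter unit

## Task

The cover plate of the white table-top fume filter unit is lying on the counter. Set it back on the unit's two pins so that it lies flat on the housing, lowering it into place rather than dropping it, and then turn both blue latches clockwise to their stops so that their tongues lie over the plate. Leave the other kitchen things where they are.

Things in the scene. Friction and masses are not known exactly. Their poses are not given: they have to be found in the camera images.
- unit: Fume filter unit, fixed; it stands on the left or the right of the counter: white housing 170 mm (its x) by 240 mm (its y) by 80 mm high, black fan in its open well. Origin: centre of the underside, on the counter; z up. Blue latches stand on top at y = +95 mm (latch_l) and y = -95 mm (latch_r), x = 0.
- seat (a point): Centre of the housing's top face, 80 mm above the unit's origin, axes as the unit's. The seated cover's origin lies here. Two brass pins, 10 mm across with tapered tips, stand 14 mm above this face at x = +62 and -62 mm, y = 0.
- cover: Loose aluminium cover plate, about 0.35 kg, 150 (its x) by 140 (its y) by 6 mm thick, lying flat on the counter, handle up. Origin: centre of its underside; z up. Two through holes, 16 mm wide, at x = +62 and -62 mm, y = 0, go over the pins (3 mm play all round); it fits either way round (half turn).
- cover_handle (a point): Centre of the cover's black bridge handle, 38 mm above the cover's origin; axes as the cover's. The bar runs along x: 80 mm long, 12 mm wide, from 32 to 44 mm above the origin, on two legs at x = +35 and -35 mm, open below.
- latch_l (a joint): Turn of the latch at the unit's +y side, rad, growing clockwise seen from above. 0 = open: its tongue points along the unit's +x, beside the cover's place; 1.57 = end stop: the tongue points along the unit's -y, over the cover's edge. Starts between 0 and 0.3; it stays where it is left (friction about 0.05 N m, no spring).
- latch_r (a joint): Turn of the latch at the unit's -y side, like latch_l but half a turn round: at 0 its tongue points along the unit's -x, at 1.57 (end stop) along the unit's +y, over the cover's edge. Also clockwise from above, also starts between 0 and 0.3.
- latch_l_grip (a point): Point on latch_l's axis in its blue grip, 112.5 mm above the counter. The grip is an upright bar in line with the tongue (x axis, turns with it), 40 mm long, 11 mm thick, from 95.5 to 125.5 mm above the counter. Below it the steel tongue reaches 44 mm from the axis, 12 mm wide, and passes 2.5 mm above the seated plate; a plate not fully down blocks it.
- latch_r_grip (a point): Point on latch_r's axis in its blue grip, 112.5 mm above the counter; grip and tongue of the same sizes as latch_l's.
- mug: Bystander: white mug, 80 mm across, 95 mm high; leave it alone.
- jar: Bystander: small jar with a green lid, 52 mm across, 75 mm high; leave it alone.
- bowl: Bystander: steel bowl, 150 mm across, 70 mm high; leave it alone.
- bottle: Bystander: blue bottle, 64 mm across, 180 mm high; leave it alone.
- spatula: Bystander: spatula lying flat; leave it alone.
- cup: Bystander: blue cup, 72 mm across, 100 mm high; leave it alone.
- plate: Bystander: white dinner plate, 170 mm across; leave it alone.

How it is judged:
By the outcome, as a careful person would: the job done as asked, in the order asked, and still so for the second after the job is handed in, with the robot touching nothing.
It also fails if it takes over 64 s, if anything falls off the work surface, if the arm or the gripper's body presses on something with over 40 N, if the wrist force passes 120 N, or if a joint passes its speed limit or range.

## Robot

A 7-joint arm with a two-finger parallel gripper is mounted at the origin on the work surface. World frame = base frame: x ahead of the robot, y to its left, z up, the work surface at z = 0. Lengths are in m, angles in rad, forces in N, time in s.
With the tool pointing down it reaches from about 0.4 to 0.85 m from the base axis. Payload 10.4 kg.
Tool frame: the origin (TCP) lies at the very end of the fingers, on their centre line; the grasp point (between the pads) lies 19 mm behind it (manip.grip_point_offset is the distance from the TCP to the grasp point, in m); z points along the fingers, y is the line along which they close (so a half turn about z gives the same grasp; the last joint's range is limited). The gripper opens to 85 mm and grips with 20 to 120 N. Pads are 22 mm wide; open, the fingers measure 114 mm over their backs; the gripper's body (76 mm by 85 mm) begins 54 mm behind the grasp point. The pads swing forward as they close: fully open they stand 13 mm farther back than shut.
Start: joints at [1.271, 0.332, -0.065, 1.46, 0.022, 1.35, -0.088], TCP at [0.171, -0.601, 0.231] pointing down, gripper open.
Joint ranges: [-2.6, 2.6], [-0.5, 2.12], [-1.47, 1.34], [0.16, 2.42], [-1.27, 4.41], [0.06, 2.06], [-2.6, 2.6]. Speed limits (rad/s): [2.22, 2.22, 2.79, 2.79, 3.14, 3.14, 3.14].

## Interface

Orientations are given as a unit quaternion [x, y, z, w].
In Python, from workcell import manip gives the robot as it stands. The module is installed in compiled form; this text tells all that it offers.
- The arm moves only by the tool step_arm, never from a script. Its argument "moves" is a list of rows, each a list of 7 numbers: the closure, from 0 (fully open) to 1 (shut), then the shift along the world's x, y, z in mm, then the turn, a rotation vector about the world's x, y, z in rad. In form: [[grip, tx, ty, tz, ax, ay, az], ...]. A call has 1 to 10 rows; each row is the pose to reach, as a shift and turn from the pose commanded when the call began; what a row does not reach only later rows make up. A row lasts 1/10 s, in which the tool goes at most 50 mm and 8.59 degrees, less where a joint would pass 70% of its speed; a pose out of reach is approached as far as the arm can. A call with a gripper value outside its range is refused whole. The fingers move at their own pace and stop on an object; "grip_force" is the grip in N (left out, the last holds). Time passes only in rows, so rows that repeat a pose let the fingers close. It gives the time, the measured TCP pose, the force, the opening and the grip force at its end, in the units of the state.
- manip.get_obs(): the state, without advancing time (a new reading comes with each control period).
- manip.camera(name): name is "scene" or "top"; returns a dict with "image" (420x560x3 uint8, blue, green, red), "K" (3x3 intrinsics, pixels), "dist_coeffs" ([k1, k2, p1, p2, k3] as OpenCV has them; the pictures are not rectified), "rvec" (rotation vector, rad) and "tvec" (3), from world to camera coordinates, as OpenCV has them. Camera axes: x right, y down, z forward; pixel columns grow to the right and rows downward; lengths in m; the calibration is good to about 2 mm. A picture is of the moment at which its call begins. There is no depth.
- manip.hand_in(): hands the job in; it is judged then, once.
The state is a dict: "clock": time; "joint_pos": joint angles; "joint_velocities": joint speeds; "tau": joint torques, N m; "position": TCP position; "ee_rot": TCP orientation; "ft_force": force on the tool from outside, world axes, zero at the start; "torque": the same for the moment, N m; "grip_width": opening from 0.0 (shut) to 1.0 (fully open); "grasp_force": force on a finger pad.
Only numpy, scipy, OpenCV 4.12 (cv2) and the standard library are available. Lean on these libraries where they do the work, as an engineer would, in place of code of your own. Each camera call takes 0.05 s, during which the arm holds its last target. There are 200 camera calls.

## Working session

There is one attempt and no reset: what is moved stays moved. The work goes in short steps, Python scripts to look and compute and a tool call to move; the robot and the scene stay as the last step left them, time stands still between calls to the robot, and variables do not carry over. Pictures are saved under pics/ and viewed, at most 10 in all, crops included, and the job is handed in when it is done.

Besides the shell and the picture viewer there is one more tool, called after "Call:" in YAML: its name, and indented under it one key for each argument. step_arm: Moves the arm, as the interface text tells. Its arguments: {"type":"object","properties":{"moves":{"type":"array","items":{"type":"array","items":{"type":"number"}}},"grip_force":{"type":"number"}},"required":["moves"]}

```bash
mkdir -p pics; cat > h.py <<'E'
import numpy as np, cv2
from workcell import manip
def snap(n,name):
    c=manip.camera(n); cv2.imwrite(f'pics/{name}.png',c['image']); np.savez(f'pics/{name}.npz',**c); return c
def ray(name,px,z):
    c=np.load(f'pics/{name}.npz'); R=cv2.Rodrigues(c['rvec'])[0]; t=c['tvec'].reshape(3)
    u=cv2.undistortPoints(np.array(px,float).reshape(-1,1,2),c['K'],c['dist_coeffs']).reshape(-1,2)
    d=np.c_[u,np.ones(len(u))]@R; o=-R.T@t
    s=(np.broadcast_to(z,len(u))-o[2])/d[:,2]; return o+d*s[:,None]
def proj(name,P):
    c=np.load(f'pics/{name}.npz'); return cv2.projectPoints(np.array(P,float).reshape(-1,3),c['rvec'],c['tvec'],c['K'],c['dist_coeffs'])[0].reshape(-1,2)
def crop(name,x0,y0,w,h,k):
    im=cv2.imread(f'pics/{name}.png')[y0:y0+h,x0:x0+w]; cv2.imwrite(f'pics/{name}_c{x0}.png',cv2.resize(im,None,fx=k,fy=k,interpolation=cv2.INTER_CUBIC))
E
python3 - <<'E'
from h import *
snap('top','t0'); snap('scene','s0')
o=manip.get_obs(); print(o['position'],o['ee_rot'],manip.grip_point_offset,o['clock'])
for n in('t0','s0'):
    c=np.load(f'pics/{n}.npz');R=cv2.Rodrigues(c['rvec'])[0];print(-R.T@c['tvec'].reshape(3),c['K'][0,0])
E
```

```text
[ 0.17069602 -0.60088291  0.23058338] [ 9.90436601e-01  1.37967058e-01 -1.14969814e-04 -6.45741454e-04] 0.0187 0.1
[ 0.43966426 -0.0123356   1.4135403 ] 394.5011451671641
[ 1.10050692 -0.15854157  0.9869614 ] 383.0860256248139
```

View pics/t0.png

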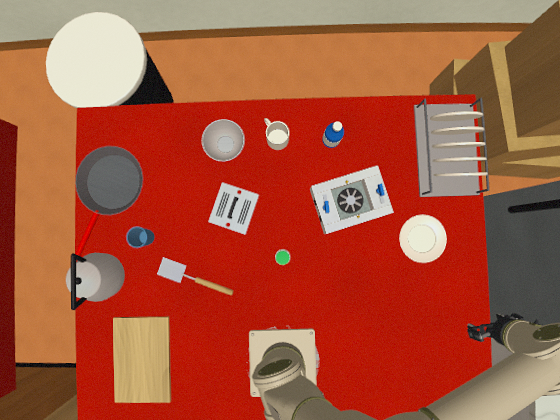

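View pics/s0.png

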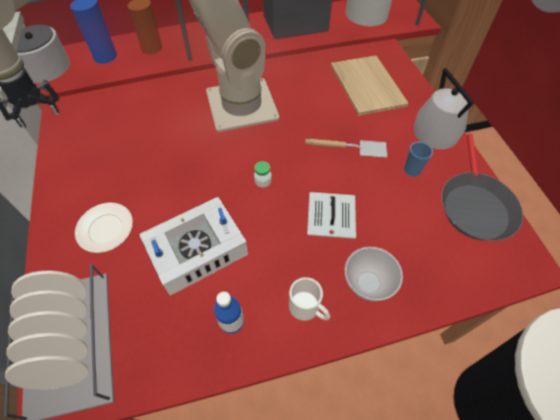

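The top view has +x up and +y left. The unit is at about (351,199) and the cover at (234,208). I'll enlarge both.

```bash
python3 - <<'E'
from h import *
crop('t0',200,155,200,90,4); crop('s0',130,175,240,120,3.3)
E
```

```text
(no output)
```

View pics/t0_c200.png

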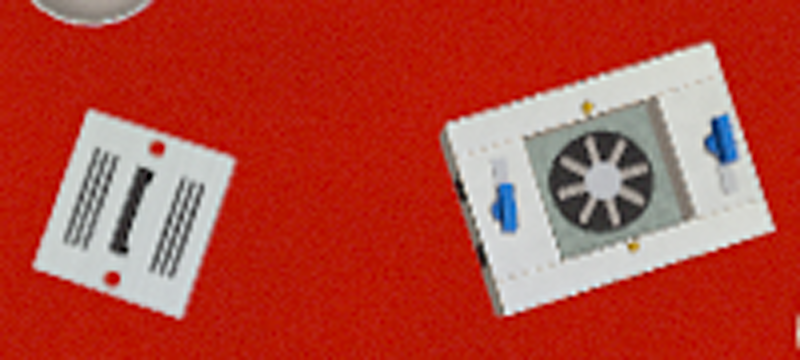

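View pics/s0_c130.png

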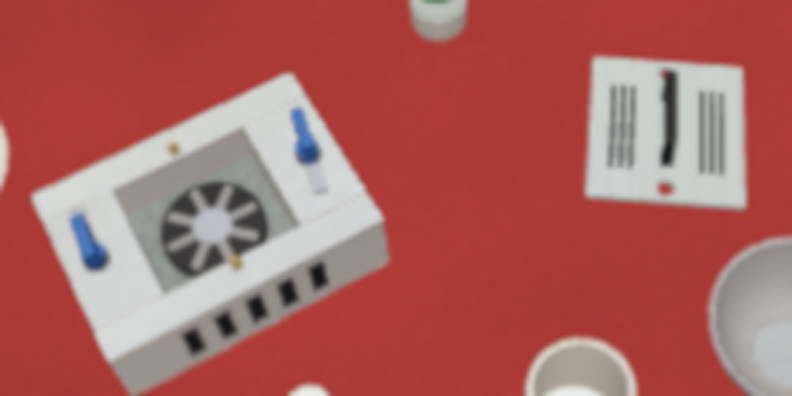

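```bash
cat > fit.py <<'E'
from h import *
from scipy.optimize import least_squares
def full(p,o,k): return (np.array(p,float)+.5)/k-.5+np.array(o)
T=lambda p:full(p,(200,155),4); S=lambda p:full(p,(130,175),3.3)
def W(q,L):
    L=np.array(L); c,s=np.cos(q[2]),np.sin(q[2]); return np.c_[q[0]+c*L[:,0]-s*L[:,1],q[1]+s*L[:,0]+c*L[:,1],L[:,2]]
def fit(L,obs,q0):
    f=lambda q:np.concatenate([(proj(n,W(q,[L[i] for i in ix]))-px) for n,ix,px in obs]).ravel()
    r=least_squares(f,q0,loss='soft_l1'); print(r.x,np.degrees(r.x[2]));
    e=f(r.x).reshape(-1,2); print(np.round(e,1).tolist()); return r.x
UL=[(.062,0,.088),(-.062,0,.088),(.085,.12,.08),(.085,-.12,.08),(-.085,-.12,.08),(-.085,.12,.08)]
CL=[(.062,0,.004),(-.062,0,.004),(.075,.07,.006),(.075,-.07,.006),(-.075,-.07,.006),(-.075,.07,.006)]
if __name__=='__main__':
    to=T([(588,107),(633,246),(446,124),(712,42),(775,230),(504,315)])
    so=S([(236,263),(174,149),(383,217),(108,360),(33,197),(291,73)])
    for o in ([('t0',range(6),to)],[('s0',range(6),so)],[('t0',range(6),to),('s0',range(6),so)]): u=fit(UL,o,[.6,-.2,.3])
    to=T([(157,148),(112,278),(88,109),(236,157),(183,320),(33,268)])
    so=S([(747,208),(586,197),(594,57),(744,67)])
    print('cover')
    for o in ([('t0',range(6),to)],[('s0',[2,3,4,5],so)],[('t0',range(6),to),('s0',[2,3,4,5],so)]): c=fit(CL,o,[.6,.1,-.3])
    print('handle proj',proj('t0',W(c,[(.04,0,.044),(-.04,0,.044)])))
    # latches
    lt=T([(500,160),(728,190)]); st=S([(320,193)])
    for nm,y,p in(('l',.095,lt[0]),('r',-.095,lt[1])):
        a=W(u,[(0,y,0)])[0]; w=ray('t0',[p],.0895)[0]; print(nm,a,w,np.hypot(*(w-a)[:2]),'world ang',np.arctan2(*(w-a)[1::-1]))
E
python3 fit.py
```

```text
[ 0.56201607 -0.25154121  0.26912562] 15.419761962583962
[[0.1, -0.1], [0.2, 0.1], [-0.4, -0.1], [-0.0, -0.1], [-0.2, 0.3], [0.2, -0.0]]
[ 0.56394253 -0.25352131  0.27763987] 15.907592556718061
[[0.0, -0.3], [-0.2, -0.6], [0.4, 0.7], [0.2, 0.8], [-0.5, -0.3], [0.0, -0.4]]
[ 0.56289377 -0.25278775  0.27390887] 15.693821960150887
[[0.4, -0.3], [0.6, -0.2], [-0.1, -0.2], [0.2, -0.5], [0.3, -0.2], [0.8, -0.2], [0.2, -0.7], [0.1, -1.0], [0.5, 0.5], [0.3, 0.3], [-0.2, -0.9], [0.4, -0.7]]
cover
[ 0.54973189  0.16137077 -0.35033131] -20.072505577801397
[[0.0, -0.0], [0.2, 0.2], [0.1, 0.2], [-0.2, 0.3], [-0.3, -0.7], [0.3, -0.1]]
[ 0.55129751  0.1597726  -0.35299097] -20.224892699176458
[[-0.3, -0.2], [0.6, -0.4], [0.3, 0.3], [-0.5, 0.5]]
[ 0.55030478  0.16075139 -0.35143229] -20.13558684174892
[[0.2, -0.2], [0.3, -0.0], [0.3, 0.1], [-0.0, 0.2], [-0.2, -0.9], [0.4, -0.3], [-0.1, -0.6], [0.8, -0.7], [0.4, 0.0], [-0.4, 0.1]]
handle proj [[235.79867501 196.06386321]
 [228.39845705 217.74654926]]
l [ 0.53719659 -0.16132927  0.        ] [ 0.57849711 -0.15819886  0.0895    ] 0.041418987353144664 world ang 0.0756512338527557
r [ 0.58859095 -0.34424624  0.        ] [ 0.54728313 -0.34957068  0.0895    ] 0.041649555819356573 world ang -3.0134029075538415
```

Both views agree to about 2 mm. The unit is at (0.563, -0.2525) with yaw 0.272, the cover is at (0.550, 0.161) with yaw -0.351, and the latches sit near 0.2 and 0.14 rad. Next I move over the cover.

Call:
step_arm:
  moves:
    - [0,0,0,50,0,0,0]
    - [0,20,45,70,0,0,-0.05]
    - [0,380,762,70,0,0,-0.628]
    - [0,380,762,70,0,0,-0.628]
    - [0,380,762,70,0,0,-0.628]
    - [0,380,762,70,0,0,-0.628]
    - [0,380,762,70,0,0,-0.628]
    - [0,380,762,70,0,0,-0.628]
    - [0,380,762,70,0,0,-0.628]
    - [0,380,762,70,0,0,-0.628]
  grip_force: 40

```text
clock: 1.1
position: [0.3678, -0.2028, 0.3007]
ee_rot: [0.985, -0.175, -0.0, 0.0]
ft_force: [1.1, -0.8, -0.3]
grip_width: 0.998
grasp_force: 0.0
```

Call:
step_arm:
  moves:
    - [0,182,363,-20,0,0,0]
    - [0,182,363,-20,0,0,0]
    - [0,182,363,-20,0,0,0]
    - [0,182,363,-20,0,0,0]
    - [0,182,363,-20,0,0,0]
    - [0,182,363,-20,0,0,0]
    - [0,182,363,-20,0,0,0]
    - [0,182,363,-20,0,0,0]
    - [0,182,363,-20,0,0,0]
    - [0,182,363,-20,0,0,0]

```text
clock: 2.1
position: [0.5491, 0.1599, 0.2798]
ee_rot: [0.985, -0.173, -0.001, -0.0]
ft_force: [0.2, -0.9, -0.4]
grip_width: 1.0
grasp_force: 0.0
```

Call:
step_arm:
  moves:
    - [0,0,0,0,0,0,0]
    - [0,0,0,0,0,0,0]

```text
clock: 2.3
position: [0.5495, 0.1563, 0.281]
ee_rot: [0.984, -0.176, 0.0, 0.001]
ft_force: [0.6, -0.8, -0.4]
grip_width: 0.998
grasp_force: 0.0
```

Call:
step_arm:
  moves:
    - [0,1,4,-50,0,0,0]
    - [0,1,4,-100,0,0,0]
    - [0,1,4,-150,0,0,0]
    - [0,1,4,-190,0,0,0]
    - [0,1,4,-210,0,0,0]
    - [0,1,4,-210,0,0,0]
    - [0,1,4,-210,0,0,0]

```text
clock: 3.0
position: [0.551, 0.1613, 0.072]
ee_rot: [0.984, -0.175, 0.001, 0.0]
ft_force: [-0.2, -0.2, 1.0]
grip_width: 1.003
grasp_force: 0.0
```

Call:
step_arm:
  moves:
    - [0,0,0,-20,0,0,0]
    - [0,0,0,-40,0,0,0]
    - [0,0,0,-53,0,0,0]
    - [0,0,0,-53,0,0,0]
    - [0.5,0,0,-53,0,0,0]
    - [0.7,0,0,-53,0,0,0]
    - [0.8,0,0,-53,0,0,0]
    - [1,0,0,-53,0,0,0]
    - [1,0,0,-53,0,0,0]
    - [1,0,0,-53,0,0,0]
  grip_force: 60

```text
clock: 4.0
position: [0.5507, 0.162, 0.0182]
ee_rot: [0.985, -0.175, 0.0, 0.0]
ft_force: [-1.4, -1.0, 5.1]
grip_width: 0.128
grasp_force: 59.3
```

Call:
step_arm:
  moves:
    - [1,0,0,0,0,0,0]
    - [1,0,0,0,0,0,0]
    - [1,0,0,0,0,0,0]

```text
clock: 4.3
position: [0.5507, 0.162, 0.0182]
ee_rot: [0.985, -0.175, 0.0, 0.0]
ft_force: [-2.3, -2.1, 6.2]
grip_width: 0.127
grasp_force: 59.5
```

Call:
step_arm:
  moves:
    - [1,0,0,5,0,0,0]
    - [1,0,0,15,0,0,0]
    - [1,0,0,35,0,0,0]
    - [1,0,0,65,0,0,0]
    - [1,0,0,100,0,0,0]
    - [1,0,0,140,0,0,0]
    - [1,0,0,170,0,0,0]
    - [1,0,0,190,0,0,0]
    - [1,0,0,190,0,0,0]
    - [1,0,0,190,0,0,0]

```text
clock: 5.3
position: [0.5501, 0.162, 0.2072]
ee_rot: [0.985, -0.175, -0.0, 0.0]
ft_force: [-0.4, -0.5, -3.6]
grip_width: 0.131
grasp_force: 58.7
```

```bash
python3 - <<'E'
from h import *
snap('top','t1'); o=manip.get_obs(); print(o['position'],o['ee_rot'],o['ft_force'],o['grip_width'])
snap('scene','s1')
a=cv2.imread('pics/t1.png')[140:270,160:320]; b=cv2.imread('pics/s1.png')[120:250,270:430]
f=lambda i:cv2.resize(i,(400,325),interpolation=cv2.INTER_CUBIC)
cv2.imwrite('pics/lift.png',np.hstack([f(a),f(b)]))
E
```

```text
[0.54976562 0.16178716 0.20643416] [ 9.84625709e-01 -1.74674831e-01 -8.20365771e-04  4.93926583e-04] [-0.17250202 -0.45537429 -3.09345467] 0.1293963231092399
```

View pics/lift.png

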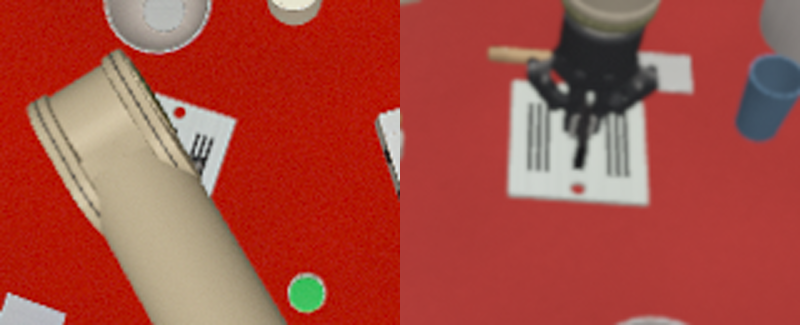

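Call:
step_arm:
  moves:
    - [1,3,-20,0,0,0,0.05]
    - [1,5,-60,0,0,0,0.15]
    - [1,6,-105,0,0,0,0.25]
    - [1,7,-150,0,0,0,0.35]
    - [1,8,-195,0,0,0,0.45]
    - [1,9,-240,0,0,0,0.52]
    - [1,10,-285,0,0,0,0.58]
    - [1,11,-330,0,0,0,0.625]
    - [1,12,-370,0,0,0,0.625]
    - [1,13,-395,0,0,0,0.625]

```text
clock: 6.4
position: [0.5619, -0.2369, 0.2057]
ee_rot: [0.991, 0.135, -0.001, -0.0]
ft_force: [0.4, -0.4, -3.4]
grip_width: 0.127
grasp_force: 58.8
```

Call:
step_arm:
  moves:
    - [1,0,-10,0,0,0,0]
    - [1,0,-18,0,0,0,0]
    - [1,0,-18,0,0,0,0]
    - [1,0,-18,0,0,0,0]

```text
clock: 6.8
position: [0.5637, -0.2492, 0.2075]
ee_rot: [0.991, 0.137, -0.0, -0.0]
ft_force: [-0.2, -0.0, -2.8]
grip_width: 0.132
grasp_force: 58.8
```

```bash
python3 - <<'E'
from h import *
for i in range(4):
    manip.camera('top'); o=manip.get_obs(); print(o['position'],2*np.arctan2(o['ee_rot'][1],o['ee_rot'][0]))
E
```

```text
[ 0.56376587 -0.24909522  0.20773573] 0.2759930988648164
[ 0.56375497 -0.2492619   0.20788365] 0.27590929058735353
[ 0.56373039 -0.24952678  0.20792195] 0.27565684220784176
[ 0.56370456 -0.24977592  0.2079473 ] 0.2752992211868782
```

Call:
step_arm:
  moves:
    - [1,0,-1.5,-20,0,0,0]
    - [1,0,-1.5,-45,0,0,0]
    - [1,0,-1.5,-65,0,0,0]
    - [1,0,-1.5,-78,0,0,0]
    - [1,0,-1.5,-85,0,0,0]
    - [1,0,-1.5,-85,0,0,0]
    - [1,0,-1.5,-85,0,0,0]
    - [1,0,-1.5,-85,0,0,0]

```text
clock: 7.8
position: [0.5641, -0.2525, 0.1239]
ee_rot: [0.991, 0.136, 0.001, 0.001]
ft_force: [1.7, 1.7, -3.2]
grip_width: 0.128
grasp_force: 58.8
```

```bash
python3 - <<'E'
from h import *
snap('scene','s2'); o=manip.get_obs(); print(o['position'],2*np.arctan2(o['ee_rot'][1],o['ee_rot'][0]))
crop('s2',125,165,160,120,5)
E
```

```text
[ 0.56398505 -0.2525304   0.12378667] 0.2737574920733341
```

View pics/s2_c125.png

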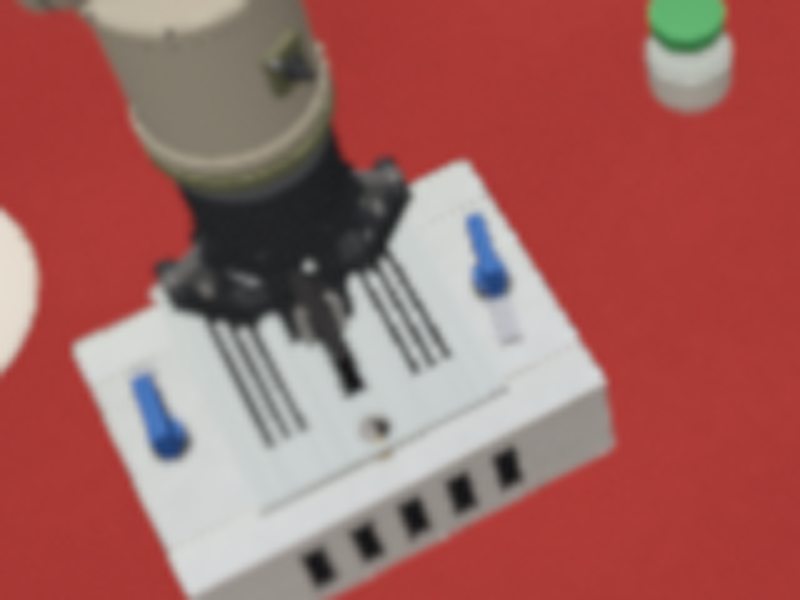

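```bash
python3 - <<'E'
from h import *
from fit import *
F=lambda p:full(p,(125,165),5)
h=ray('s2',F([(375,428)]),.109)[0]; co=ray('s2',F([(262,514),(507,390)]),.110)
pin=ray('s0',S([(236,263)]),.088)[0]
print('hole',h,'pin',pin,'corners',co,'len',np.linalg.norm(co[1]-co[0]),'yaw',np.arctan2(*(-(co[1]-co[0])[:2]*[1,-1])) )
e=co[1]-co[0]; print('yaw',np.arctan2(-e[0],e[1]))
q=[.5635,-.2515,.2735]
for q in([.5639,-.2535,.2776],[.563,-.2525,.273],[.564,-.2525,.2737]):print(W(q,[(.062,0,.1),(.075,-.07,.1),(.075,.07,.1)])[:,:2].round(4).tolist())
E
```

```text
hole [ 0.6227802  -0.23692093  0.109     ] pin [ 0.62437147 -0.23675207  0.088     ] corners [[ 0.65606875 -0.29927292  0.11      ]
 [ 0.61948737 -0.16725989  0.11      ]] len 0.1369877289075815 yaw 0.2703215119533037
yaw 0.2703215119533037
[[0.6235, -0.2365], [0.6552, -0.3003], [0.6168, -0.1656]]
[[0.6227, -0.2358], [0.6541, -0.2997], [0.6163, -0.1649]]
[[0.6237, -0.2357], [0.6551, -0.2996], [0.6173, -0.1648]]
```

The hole is within about 1.5 mm of the pin, inside the 3 mm play. I'll lower it slowly.

Call:
step_arm:
  moves:
    - [1,0.5,0,-4,0,0,0]
    - [1,0.5,0,-8,0,0,0]
    - [1,0.5,0,-11,0,0,0]
    - [1,0.5,0,-13,0,0,0]
    - [1,0.5,0,-15,0,0,0]
    - [1,0.5,0,-17,0,0,0]
    - [1,0.5,0,-19,0,0,0]
    - [1,0.5,0,-20,0,0,0]
    - [1,0.5,0,-20,0,0,0]

```text
clock: 8.75
position: [0.5639, -0.2524, 0.1026]
ee_rot: [0.991, 0.136, -0.0, -0.0]
ft_force: [0.3, -0.4, -3.9]
grip_width: 0.129
grasp_force: 58.9
```

Call:
step_arm:
  moves:
    - [1,0,0,-1,0,0,0]
    - [1,0,0,-2,0,0,0]
    - [1,0,0,-3,0,0,0]
    - [1,0,0,-4,0,0,0]
    - [1,0,0,-4.5,0,0,0]
    - [1,0,0,-4.5,0,0,0]

```text
clock: 9.35
position: [0.564, -0.2524, 0.0983]
ee_rot: [0.991, 0.136, 0.0, 0.0]
ft_force: [0.1, 0.1, -3.0]
grip_width: 0.128
grasp_force: 58.8
```

Call:
step_arm:
  moves:
    - [1,0,0,-0.5,0,0,0]
    - [1,0,0,-1,0,0,0]
    - [1,0,0,-1,0,0,0]

```text
clock: 9.65
position: [0.5641, -0.2524, 0.0982]
ee_rot: [0.991, 0.136, 0.0, 0.0]
ft_force: [-4.7, 2.1, 6.3]
grip_width: 0.128
grasp_force: 60.1
```

The plate touches down at the expected height, 80 mm above its starting position. I'll release and retreat.

Call:
step_arm:
  moves:
    - [0.8,0,0,0,0,0,0]
    - [0.5,0,0,0,0,0,0]
    - [0.3,0,0,0,0,0,0]
    - [0.3,0,0,0,0,0,0]
    - [0.3,0,0,0,0,0,0]
    - [0.3,0,0,20,0,0,0]
    - [0.3,0,0,50,0,0,0]
    - [0.3,0,0,90,0,0,0]
    - [0.3,0,0,110,0,0,0]
    - [0.3,0,0,110,0,0,0]

```text
clock: 10.65
position: [0.5655, -0.2527, 0.2109]
ee_rot: [0.991, 0.136, 0.002, 0.002]
ft_force: [0.7, -0.2, 0.2]
grip_width: 0.7
grasp_force: 0.0
```

```bash
python3 - <<'E'
from h import *
snap('scene','s3'); o=manip.get_obs(); print(o['position'],2*np.arctan2(o['ee_rot'][1],o['ee_rot'][0]),o['joint_pos'],o['grip_width'])
crop('s3',125,165,160,120,5)
E
```

```text
[ 0.56469514 -0.2525224   0.20867466] 0.2737645399032413 [ 0.84496766  0.40146496 -0.64927949  1.48604256  0.24626742  1.33374092
 -1.12022096] 0.6986117587875558
```

View pics/s3_c125.png

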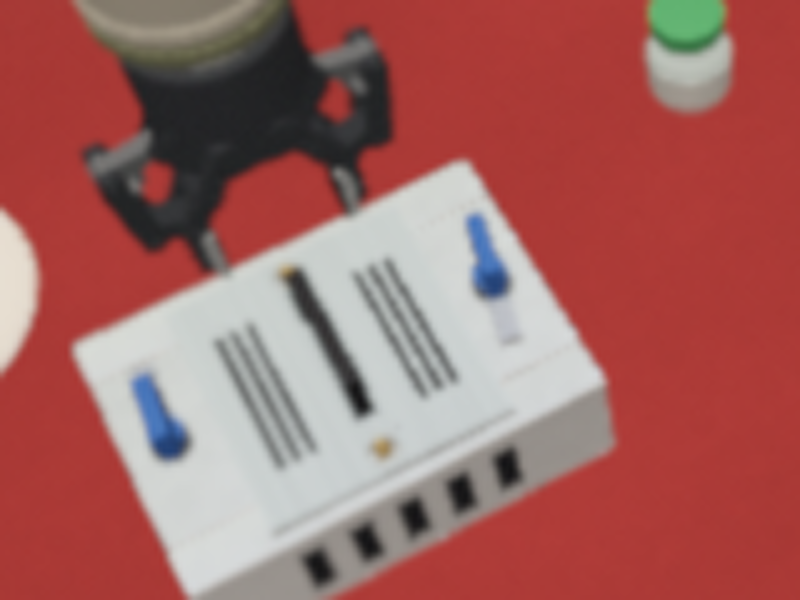

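Both brass pins show through the holes, at crop pixels (290,270) and (382,447), and the plate lies flat. I'll take latch_l next, flipping the tool by half a turn so joint 7 keeps its range.

Call:
step_arm:
  moves:
    - [0.45,-3,10,0,0,0,0.149]
    - [0.45,-6,20,0,0,0,0.298]
    - [0.45,-9,30,0,0,0,0.447]
    - [0.45,-12,40,0,0,0,0.596]
    - [0.45,-15,50,0,0,0,0.745]
    - [0.45,-18,60,0,0,0,0.894]
    - [0.45,-21,70,0,0,0,1.043]
    - [0.45,-24,80,0,0,0,1.192]
    - [0.45,-26,92,0,0,0,1.341]
    - [0.45,-26,92,0,0,0,1.469]
  grip_force: 25

```text
clock: 11.7
position: [0.5373, -0.1584, 0.2061]
ee_rot: [0.641, 0.768, -0.0, -0.001]
ft_force: [0.2, -0.3, -0.0]
grip_width: 0.55
grasp_force: 0.0
```

Call:
step_arm:
  moves:
    - [0.45,0,0,0,0,0,0.149]
    - [0.45,0,0,0,0,0,0.298]
    - [0.45,0,0,0,0,0,0.447]
    - [0.45,0,0,0,0,0,0.596]
    - [0.45,0,0,0,0,0,0.745]
    - [0.45,0,0,0,0,0,0.894]
    - [0.45,0,0,0,0,0,1.043]
    - [0.45,0,0,0,0,0,1.192]
    - [0.45,0,0,0,0,0,1.341]
    - [0.45,0,0,0,0,0,1.469]

```text
clock: 12.7
position: [0.5373, -0.1603, 0.206]
ee_rot: [-0.038, 0.999, 0.001, -0.001]
ft_force: [0.3, -0.3, 0.2]
grip_width: 0.549
grasp_force: 0.0
```

Call:
step_arm:
  moves:
    - [0.45,0,0,0,0,0,0]
    - [0.45,0,0,0,0,0,0]
    - [0.45,0,0,0,0,0,0]
    - [0.45,0,0,0,0,0,0]
    - [0.45,0,0,0,0,0,0]

```text
clock: 13.2
position: [0.538, -0.1603, 0.2073]
ee_rot: [-0.035, 0.999, -0.0, -0.0]
ft_force: [-0.1, 0.0, 0.6]
grip_width: 0.546
grasp_force: 0.0
```

```bash
cat > st.py <<'E'
from workcell import manip
import numpy as np
o=manip.get_obs(); q=o['ee_rot']; print(o['position'],'yaw',2*np.arctan2(q[1],q[0]),q[2:],np.round(o['joint_pos'],2),o['grip_width'],np.round(o['ft_force'],1),np.round(o['torque'],2))
E
python3 st.py
```

```text
[ 0.53795219 -0.16031016  0.20727415] yaw 3.210837763644534 [-8.95665839e-05 -1.46759027e-05] [ 1.16  0.47 -1.22  1.62  0.45  1.37  1.52] 0.5464227161649421 [-0.1  0.   0.6] [0.02 0.01 0.05]
```

Call:
step_arm:
  moves:
    - [0.45,0,0,-30,0,0,0]
    - [0.45,0,0,-60,0,0,0]
    - [0.45,0,0,-80,0,0,0]
    - [0.45,0,0,-95,0,0,0]
    - [0.45,0,0,-105,0,0,0]
    - [0.45,0,0,-109,0,0,0]
    - [0.45,0,0,-109,0,0,0]
    - [0.45,0,0,-109,0,0,0]

```text
clock: 14.0
position: [0.5385, -0.1604, 0.0991]
ee_rot: [-0.035, 0.999, -0.0, 0.001]
ft_force: [0.1, -0.1, -0.2]
grip_width: 0.556
grasp_force: 0.0
```

Call:
step_arm:
  moves:
    - [0.7,0,0,0,0,0,0]
    - [0.8,0,0,0,0,0,0]
    - [0.9,0,0,0,0,0,0]
    - [1,0,0,0,0,0,0]
    - [1,0,0,0,0,0,0]
    - [1,0,0,0,0,0,0]

```text
clock: 14.6
position: [0.5383, -0.1617, 0.0989]
ee_rot: [-0.034, 0.999, -0.001, 0.0]
ft_force: [-1.9, -5.5, 5.3]
grip_width: 0.126
grasp_force: 28.9
```

```bash
python3 st.py
```

```text
[ 0.53830324 -0.1617052   0.09889565] yaw 3.2105708253113363 [-0.00086919  0.00037658] [ 1.1   0.58 -1.13  1.74  0.56  1.19  1.45] 0.12570255727034405 [-1.9 -5.5  5.3] [-1.1   0.17  0.03]
```

The latch is gripped, with a 1.3 mm y offset. I'll shift by that and turn clockwise.

Call:
step_arm:
  moves:
    - [1,0,-1.3,0,0,0,0]
    - [1,0,-1.3,0,0,0,-0.08]
    - [1,0,-1.3,0,0,0,-0.18]
    - [1,0,-1.3,0,0,0,-0.28]
    - [1,0,-1.3,0,0,0,-0.38]
    - [1,0,-1.3,0,0,0,-0.48]
    - [1,0,-1.3,0,0,0,-0.58]
    - [1,0,-1.3,0,0,0,-0.66]
    - [1,0,-1.3,0,0,0,-0.7]
    - [1,0,-1.3,0,0,0,-0.7]

```text
clock: 15.6
position: [0.538, -0.1631, 0.0989]
ee_rot: [0.311, 0.95, -0.001, 0.0]
ft_force: [-2.2, -5.7, 6.7]
grip_width: 0.12
grasp_force: 29.1
```

```bash
python3 st.py
```

```text
[ 0.53797438 -0.16314998  0.09886395] yaw 2.5089259695076125 [-0.00096014  0.00044218] [ 1.01  0.5  -1.    1.74  0.46  1.15  0.82] 0.1195823617642531 [-2.2 -5.7  6.7] [-1.15  0.5  -0.02]
```

Call:
step_arm:
  moves:
    - [1,0,0,0,0,0,-0.1]
    - [1,0,0,0,0,0,-0.2]
    - [1,0,0,0,0,0,-0.3]
    - [1,0,0,0,0,0,-0.4]
    - [1,0,0,0,0,0,-0.5]
    - [1,0,0,0,0,0,-0.58]
    - [1,0,0,0,0,0,-0.64]
    - [1,0,0,0,0,0,-0.67]
    - [1,0,0,0,0,0,-0.67]

```text
clock: 16.5
position: [0.5369, -0.164, 0.0989]
ee_rot: [0.606, 0.795, -0.002, 0.0]
ft_force: [-7.9, -7.5, 10.1]
grip_width: 0.122
grasp_force: 29.8
```

```bash
python3 st.py
```

```text
[ 0.53694345 -0.16396682  0.09885488] yaw 1.8389799034511034 [-0.00186349  0.00023445] [ 0.92  0.45 -0.87  1.75  0.38  1.12  0.2 ] 0.12184383029976806 [-7.9 -7.5 10.1] [-1.59  1.61  0.18]
```

Call:
step_arm:
  moves:
    - [1,0,0,0,0,0,-0.02]
    - [1,0,0,0,0,0,-0.04]
    - [1,0,0,0,0,0,-0.04]

```text
clock: 16.8
position: [0.5369, -0.164, 0.0989]
ee_rot: [0.621, 0.783, -0.002, 0.0]
ft_force: [-8.4, -8.4, 11.4]
grip_width: 0.123
grasp_force: 39.8
```

```bash
python3 st.py
```

```text
[ 0.53691937 -0.16398392  0.09885141] yaw 1.8003821853371085 [-0.00199106  0.00033129] [ 0.92  0.44 -0.86  1.75  0.37  1.12  0.17] 0.1234733145849346 [-8.4 -8.4 11.4] [-1.75  1.77  0.77]
```

Moment z rose from 0.18 to 0.77 N m, so latch_l is at its stop. I'll release, rise and go to latch_r.

Call:
step_arm:
  moves:
    - [0.8,0,0,0,0,0,0.02]
    - [0.6,0,0,0,0,0,0.02]
    - [0.45,0,0,0,0,0,0.02]
    - [0.45,0,0,0,0,0,0.02]
    - [0.45,0,0,0,0,0,0.02]
    - [0.45,0,0,25,0,0,0.02]
    - [0.45,0,0,55,0,0,0.02]
    - [0.45,0,0,85,0,0,0.02]
    - [0.45,0,0,100,0,0,0.02]
    - [0.45,0,0,100,0,0,0.02]

```text
clock: 17.8
position: [0.539, -0.1617, 0.2]
ee_rot: [0.613, 0.79, 0.0, 0.002]
ft_force: [0.1, -0.0, -0.6]
grip_width: 0.55
grasp_force: 0.0
```

```bash
python3 st.py
```

```text
[ 0.53897836 -0.16172921  0.20002316] yaw 1.821682322896084 [0.00044718 0.00157385] [ 0.97  0.34 -0.91  1.64  0.28  1.3   0.25] 0.5499143989574713 [ 0.1 -0.  -0.6] [ 0.04  0.01 -0.03]
```

Call:
step_arm:
  moves:
    - [0.45,5,-18,5,0,0,0.145]
    - [0.45,10,-37,5,0,0,0.29]
    - [0.45,15,-55,5,0,0,0.435]
    - [0.45,20,-73,5,0,0,0.58]
    - [0.45,25,-92,5,0,0,0.725]
    - [0.45,30,-110,5,0,0,0.87]
    - [0.45,35,-129,5,0,0,1.015]
    - [0.45,40,-147,5,0,0,1.16]
    - [0.45,45,-165,5,0,0,1.305]
    - [0.45,49.4,-183.6,5,0,0,1.45]

```text
clock: 18.8
position: [0.5871, -0.3456, 0.2011]
ee_rot: [-0.068, 0.998, 0.001, -0.001]
ft_force: [-0.4, -0.4, 0.2]
grip_width: 0.551
grasp_force: 0.0
```

Call:
step_arm:
  moves:
    - [0.45,0,0,0,0,0,0]
    - [0.45,0,0,0,0,0,0]
    - [0.45,0,0,0,0,0,0]
    - [0.45,0,0,0,0,0,0]
    - [0.45,0,0,0,0,0,0]

```text
clock: 19.3
position: [0.5874, -0.3446, 0.2034]
ee_rot: [-0.065, 0.998, -0.0, -0.0]
ft_force: [-0.0, -0.2, 0.4]
grip_width: 0.549
grasp_force: 0.0
```

```bash
python3 st.py
```

```text
[ 0.58740976 -0.34464418  0.20342053] yaw 3.2718697303812685 [-1.63798481e-04 -2.32250136e-05] [ 1.11  0.69 -1.05  1.29  0.58  1.48  1.82] 0.5486744842064977 [-0.  -0.2  0.4] [-0.01 -0.01  0.01]
```

Call:
step_arm:
  moves:
    - [0.45,1,-0.7,-30,0,0,0]
    - [0.45,1,-0.7,-60,0,0,0]
    - [0.45,1,-0.7,-80,0,0,0]
    - [0.45,1,-0.7,-95,0,0,0]
    - [0.45,1,-0.7,-104,0,0,0]
    - [0.45,1,-0.7,-104,0,0,0]
    - [0.45,1,-0.7,-104,0,0,0]

```text
clock: 20.0
position: [0.5888, -0.346, 0.1002]
ee_rot: [-0.065, 0.998, -0.0, 0.001]
ft_force: [0.5, 0.1, -0.5]
grip_width: 0.553
grasp_force: 0.0
```

Call:
step_arm:
  moves:
    - [0.7,0,0,0,0,0,0]
    - [0.8,0,0,0,0,0,0]
    - [0.9,0,0,0,0,0,0]
    - [1,0,0,0,0,0,0]
    - [1,0,0,0,0,0,0]
    - [1,0,0,0,0,0,0]

```text
clock: 20.6
position: [0.5889, -0.3449, 0.1002]
ee_rot: [-0.066, 0.998, 0.0, 0.0]
ft_force: [-2.5, 4.9, 6.0]
grip_width: 0.121
grasp_force: 28.2
```

```bash
python3 st.py
```

```text
[ 0.58885065 -0.34492496  0.10020423] yaw 3.2727206060707617 [0.00037277 0.00038414] [ 1.11  0.77 -1.    1.4   0.65  1.32  1.78] 0.1205787657899837 [-2.5  4.9  6. ] [ 0.91  0.46 -0.03]
```

Call:
step_arm:
  moves:
    - [1,0,1,0,0,0,0]
    - [1,0,1,0,0,0,-0.08]
    - [1,0,1,0,0,0,-0.18]
    - [1,0,1,0,0,0,-0.28]
    - [1,0,1,0,0,0,-0.38]
    - [1,0,1,0,0,0,-0.48]
    - [1,0,1,0,0,0,-0.58]
    - [1,0,1,0,0,0,-0.66]
    - [1,0,1,0,0,0,-0.72]
    - [1,0,1,0,0,0,-0.72]

```text
clock: 21.6
position: [0.5886, -0.3456, 0.1002]
ee_rot: [0.291, 0.957, -0.001, 0.001]
ft_force: [-1.0, -0.6, 6.2]
grip_width: 0.122
grasp_force: 28.1
```

Call:
step_arm:
  moves:
    - [1,0,0,0,0,0,-0.1]
    - [1,0,0,0,0,0,-0.2]
    - [1,0,0,0,0,0,-0.3]
    - [1,0,0,0,0,0,-0.4]
    - [1,0,0,0,0,0,-0.5]
    - [1,0,0,0,0,0,-0.6]
    - [1,0,0,0,0,0,-0.66]
    - [1,0,0,0,0,0,-0.71]
    - [1,0,0,0,0,0,-0.71]

```text
clock: 22.5
position: [0.5881, -0.3459, 0.1002]
ee_rot: [0.605, 0.796, -0.001, 0.0]
ft_force: [-3.7, -1.0, 8.6]
grip_width: 0.121
grasp_force: 28.4
```

```bash
python3 st.py
```

```text
[ 0.58808776 -0.345922    0.10021399] yaw 1.8414676774952161 [-0.0007052   0.00047207] [ 0.97  0.66 -0.74  1.41  0.46  1.24  0.45] 0.12075697356931026 [-3.7 -1.   8.6] [-0.16  0.93  0.08]
```

Call:
step_arm:
  moves:
    - [1,0,0,0,0,0,-0.02]
    - [1,0,0,0,0,0,-0.045]
    - [1,0,0,0,0,0,-0.045]

```text
clock: 22.8
position: [0.5881, -0.3459, 0.1002]
ee_rot: [0.622, 0.783, -0.001, 0.001]
ft_force: [-4.2, -1.3, 7.8]
grip_width: 0.122
grasp_force: 38.9
```

```bash
python3 st.py
```

```text
[ 0.58807806 -0.34592103  0.10021917] yaw 1.7983082400813792 [-0.00077349  0.00050387] [ 0.96  0.66 -0.73  1.41  0.45  1.24  0.41] 0.1216749015821954 [-4.2 -1.3  7.8] [-0.17  1.03  0.81]
```

The same rise in moment (0.08 to 0.81 N m) shows latch_r at its stop. I'll release, rise and move back towards the robot so the camera can see.

Call:
step_arm:
  moves:
    - [0.8,0,0,0,0,0,0.02]
    - [0.6,0,0,0,0,0,0.02]
    - [0.45,0,0,0,0,0,0.02]
    - [0.45,0,0,0,0,0,0.02]
    - [0.45,0,0,0,0,0,0.02]
    - [0.45,0,0,25,0,0,0.02]
    - [0.45,0,0,55,0,0,0.02]
    - [0.45,0,0,90,0,0,0.02]
    - [0.45,0,0,130,0,0,0.02]
    - [0.45,0,0,150,0,0,0.02]

```text
clock: 23.8
position: [0.5893, -0.345, 0.2532]
ee_rot: [0.615, 0.789, 0.001, 0.002]
ft_force: [-0.3, 0.6, 0.4]
grip_width: 0.555
grasp_force: 0.0
```

Call:
step_arm:
  moves:
    - [0.45,-40,-20,0,0,0,0]
    - [0.45,-85,-40,0,0,0,0]
    - [0.45,-125,-60,0,0,0,0]
    - [0.45,-165,-80,0,0,0,0]
    - [0.45,-200,-100,0,0,0,0]
    - [0.45,-200,-100,0,0,0,0]
    - [0.45,-200,-100,0,0,0,0]
    - [0.45,-200,-100,0,0,0,0]
    - [0.45,-200,-100,0,0,0,0]

```text
clock: 24.7
position: [0.3898, -0.4439, 0.2493]
ee_rot: [0.614, 0.789, 0.0, 0.0]
ft_force: [-1.0, 0.5, -0.2]
grip_width: 0.548
grasp_force: 0.0
```

```bash
python3 - <<'E'
from h import *
snap('top','t4'); snap('scene','s4')
a=cv2.imread('pics/t4.png')[155:245,300:405]; b=cv2.imread('pics/s4.png')[185:305,120:260]
f=lambda i:cv2.resize(i,(400,343),interpolation=cv2.INTER_CUBIC)
cv2.imwrite('pics/fin.png',np.vstack([np.hstack([f(a),f(b)]),np.hstack([cv2.resize(cv2.imread(f'pics/{n}.png'),(400,257)) for n in('t4','s4')])])[:600])
E
python3 st.py
```

```text
[ 0.38944415 -0.44411682  0.24922558] yaw 1.8189139531844694 [2.75816338e-04 4.03167213e-05] [ 1.4   0.34 -0.78  1.5   0.24  1.4   0.85] 0.5486860678499641 [-0.1 -0.3 -0.1] [-0.03 -0.01 -0.  ]
```

View pics/fin.png

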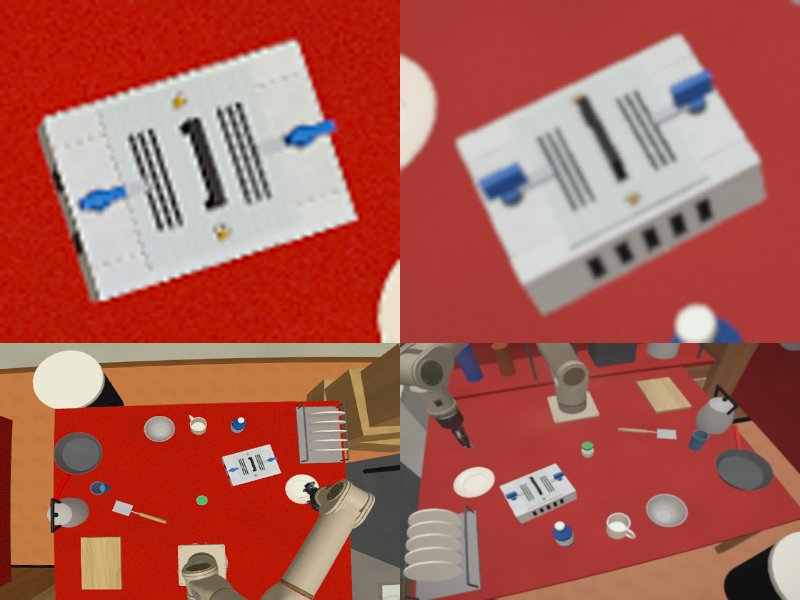

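The cover lies flat with both pins through it. Both tongues point inward over the plate along the unit's y, and the other things are where they were.

```bash
python3 -c "
from workcell import manip; print(manip.hand_in())"
```

```text
the job is handed in; nothing more can be done
None
```

The cover sits flat on its two pins, both latches are turned clockwise to their stops with their tongues over the plate, nothing else was moved, and the job was handed in about 25 s into the 64 s limit.

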